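# Third hand at the bioprinter: lock the carriage, hold the plate holder in its corner

### The arm

A 7-joint arm with a two-finger parallel gripper is mounted at the origin on the work surface. World frame = base frame: x ahead of the robot, y to its left, z up, the work surface at z = 0. Lengths are in m, angles in rad, forces in N, time in s.
With the tool pointing down it reaches from about 0.4 to 0.85 m from the base axis. Payload 10.4 kg.
Tool frame: the origin (TCP) lies midway between the tips of the shut fingers; the grasp point (between the pads) lies 19 mm behind it; z points along the fingers, x is the direction in which the jaws open and shut, and the axes are right-handed (so a half turn about z gives the same grasp; the last joint's range is limited). The gripper opens to 85 mm and grips with 20 to 120 N. Pads are 22 mm wide; open, the fingers measure 114 mm over their backs; the gripper's body (76 mm by 85 mm) begins 54 mm behind the grasp point. The pads swing forward as they close: fully open they stand 13 mm farther back than shut.
Start: joints at [-1.162, 0.332, -0.065, 1.46, 0.022, 1.35, -0.088], TCP at [0.262, 0.568, 0.21] pointing down, gripper open.
Joint ranges: [-2.6, 2.6], [-0.5, 2.12], [-1.47, 1.34], [0.16, 2.42], [-1.27, 4.41], [0.06, 2.06], [-2.6, 2.6]. Speed limits (rad/s): [2.22, 2.22, 2.79, 2.79, 3.14, 3.14, 3.14].

### API

Orientations are given as a unit quaternion [x, y, z, w].
In Python, from workcell import telemetry, eyes, order gives the robot as it stands.
- The arm moves only by the tool servo_tool, never from a script. Its argument "deltas" is a list of rows, each a list of 3 entries, a list of its own where there are three numbers: the shift along the tool's x, y, z in cm, then the turn about the tool's z in rad, then the finger opening in cm, from 0 to 8.54. A call has 1 to 12 rows; each row shifts and turns the pose as measured when the row begins, along the tool's axes as they then stand; what a row does not reach is not made up. A row lasts 1/12 s, in which the tool goes at most 41.7 mm and 7.16 degrees, less where a joint would pass 70% of its speed; a pose out of reach is approached as far as the arm can. A call is refused whole if a number of a shift passes 4.17 or a number of a turn 0.125, either way. A call with a gripper value outside its range is refused whole. The fingers move at their own pace and stop on an object; "force" is the grip in N (left out, the last holds). Time passes only in rows, so rows that do not move let the fingers close. It gives the time, the measured TCP pose, the force and the opening at its end, in the units of the state.
- telemetry.get_obs(): the state, without advancing time (a new reading comes with each control period).
- eyes.camera(name): name is "scene" or "side" or "wrist"; returns (picture, depth): 400x640x3 uint8, blue, green, red; 400x640 float32, m along the optical axis (not along the pixel's ray), 0 where there is no reading.
- eyes.calibration(name): a dict with "fx", "fy", "cx", "cy" (pixels), "rvec" (rotation vector, rad) and "tvec" (3), from world to camera coordinates, as OpenCV has them. Camera axes: x right, y down, z forward; pixel columns grow to the right and rows downward; lengths in m; the calibration is good to about 2 mm. A picture is of the moment at which its call begins: read the wrist's pose just before it. calibration takes no time and is no camera call; for the wrist camera it gives the pose at the moment of the call.
- order.hand_in(): hands the job in, once; it reports no verdict.
The state is a dict: "clock": time; "joint_pos": joint angles; "joint_velocities": joint speeds; "tau": joint torques, N m; "position": TCP position; "ee_rot": TCP orientation; "ft_force": force on the tool from outside, world axes, zero at the start; "torque": the same for the moment, N m; "grip_width": opening from 0.0 (shut) to 1.0 (fully open).
Only numpy, scipy, OpenCV 4.12 (cv2) and the standard library are available. Lean on these libraries where they do the work, as an engineer would, in place of code of your own. Each camera call takes 0.05 s, during which the arm holds its last target. There are 200 camera calls.

### The job

Slide the bioprinter carriage's red transport lock fully home so that the carriage cannot run, then push the loose plate holder flush into the corner of the carriage's two blue stops and keep pressing it against the blue fence on the portal side with a steady force of about 10 N, without ramming it, while the technician does up its screws. Leave the carriage parked and the other things on the bench undisturbed. Finish while still holding: stay there pressing, do not let go.

Things in the scene. Friction and masses are not known exactly. Their poses are not given: they have to be found in the camera images.
- printer: Bioprinter fixed to the bench: black base 340 x 680 mm, 18 mm thick, and at its +y end a 418 mm high portal with two print heads (posts at x -130 and +130 mm, y 370 to 430 mm). Origin: on the bench top (z = 0) under the centre of the parked carriage; x points away from the robot, y along the carriage's travel towards the portal, z up.
- deck (a point): Centre of the top of the carriage's aluminium deck, 190 mm (x) by 250 mm (y), 62 mm above the bench; axes as the printer's. Moves with the carriage. Two dark steel lugs stand 18 mm out of its robot-side (-x) edge, at y -72 and -48 mm, their tops 2 mm below the deck: the lock's bolt goes between them.
- carriage (a joint): Travel of the carriage towards the portal (the printer's +y), 0 (parked, at its end stop, as it starts) to 0.25 m. Unlocked it runs away under a push of about 3 N; with the lock home it is held, with 1 to 2 mm of play.
- lock (a joint): Travel of the transport lock, 0 (fully open) to 0.022 m (fully home, end stop): it slides along the printer's +x, away from the robot, and moves the bolt between the carriage's lugs. Rubbing takes about 2.5 N; it stays where it is left. It starts 0 to 5 mm from fully open.
- lock_grip (a point): Point in the red upright grip of the lock: middle of its plan, 12 mm under its top. The grip is 20 mm (printer's x) by 16 mm (y), from 56 to 90 mm above the bench, on the robot's side of the carriage, over an aluminium guide that is 55 mm high and reaches 18 mm to either side in y. Can be pinched from above across its 16 mm. The point moves with the lock.
- holder: Loose aluminium plate holder, 100 mm (its x) by 140 mm (its y), 12 mm thick, about 0.3 kg, with four blue nests (6 mm high) and at its corners four brass screws (13 mm across, 12 mm high) on top. It lies flat on the deck, askew by up to 0.28 rad, 18 to 50 mm short of its seated place both ways; it slides under 1 to 2 N. Origin: centre of its underside; its y points roughly along the printer's y.
- fence: The blue fence across the portal-side end of the carriage, 150 mm long (x), 14 mm thick, 18 mm high above the deck. The holder's 100 mm end goes flush against its face that looks to the printer's -y. Origin: the middle of the foot of that face; axes as the printer's.
- fence_face (a point): Foot of the fence's face, at deck height, where the middle of the seated holder's end lies; axes as the printer's. The seated holder's origin lies 70 mm from here in -y.
- side_stop: The blue side stop along the far side of the carriage, 170 mm long (y), 14 mm thick, 18 mm high above the deck. The holder's 140 mm side goes against its face that looks to the printer's -x, towards the robot. Origin: the middle of the foot of that face; axes as the printer's.
- stop_face (a point): Foot of the side stop's face, on deck height, where the middle of the seated holder's side lies; axes as the printer's. The seated holder's origin lies 50 mm from here in -x.
- tube_rack: Bystander, leave alone: green plastic tube rack 95 x 190 x 45 mm with capped tubes standing up to 68 mm high; origin: centre of its underside.
- media_bottle: Bystander, leave alone: clear round bottle with orange cap, 56 mm across, 115 mm high; origin: centre of its underside.
- amber_bottle: Bystander, leave alone: amber round bottle with black cap, 44 mm across, 85 mm high; origin: centre of its underside.
- dishes: Bystander, leave alone: stack of three clear lidded dishes, 90 mm across, 43 mm high; origin: centre of its underside.
There are look-alikes about, which are no part of the job. Of the things like the holder, leave any that is brown or pink; of the rest the larger one is meant.

How it is judged:
On the way, in this order (a step that is already met when the one before it is completed fails the run):
1. the transport lock is slid fully home (within 2 mm) while the carriage is parked (value of joint lock above 0.02 m and value of joint carriage below 0.004 m), for 0.2 s.
2. the holder is flush in the corner and pressed against the fence with a steady force for a second (all of step 1 and y of holder in the frame of fence_face above -0.0725 m and x of holder in the frame of stop_face above -0.053 m and z of holder in the frame of fence_face below 0.003 m and angle between the x axis of holder and the x axis of fence, either way round below 0.03 rad and angle between holder's own z axis and vertical below 0.03 rad and contact force between holder and fence between 5 and 16 N and contact force between the fingers and holder above 3 N), for 1 s.
At the end, for the whole second after the job is handed in: The fingers still press the holder: flat on the deck, at rest, within 2.5 mm of the fence and 3 mm of the side stop, square within 0.03 rad, pressing the fence with 5 to 16 N; the lock within 2 mm of fully home, the carriage within 4 mm of parked (all of step 2 and linear speed of holder below 0.01 m/s); the arm keeps its last pose, push and grip.
It fails at once if the holder is rammed against the fence or the side stop with more than 40 N (contact force between holder and fence above 40 N or contact force between holder and side_stop above 40 N).
It fails at once if a bystander is moved by more than 20 mm (distance of any of tube_rack, media_bottle, amber_bottle, dishes from where it was at the start of the episode above 0.02 m).
It also fails if it takes over 64 s, if anything falls off the work surface, if the arm or the gripper's body presses on something with over 40 N, if the wrist force passes 120 N, or if a joint passes its speed limit or range.

## Working session

There is one attempt and no reset: what is moved stays moved. The work goes in short steps, Python scripts to look and compute and a tool call to move; the robot and the scene stay as the last step left them, time stands still between calls to the robot, and variables do not carry over. Pictures are saved under pics/ and viewed, about 8 in all and at most 12, crops included, and the job is handed in when it is done.

Besides the shell and the picture viewer there is one more tool, called after "Request:" as a command line: name --argument value ..., lists and objects as JSON in quotes. servo_tool: Moves the arm, as the interface text tells. Its arguments: {"type":"object","properties":{"deltas":{"type":"array"},"force":{"type":"number"}},"required":["deltas"]}

```bash
mkdir -p pics; ls; cat > h.py <<'E'
import numpy as np, cv2
from workcell import telemetry, eyes, order
def cal(n):
    c=eyes.calibration(n); K=np.array([[c['fx'],0,c['cx']],[0,c['fy'],c['cy']],[0,0,1]])
    R=cv2.Rodrigues(np.array(c['rvec'],float))[0]; return K,R,np.array(c['tvec'],float).ravel()
def ray(c,uv,z):
    "pixels -> world points on plane z"
    K,R,t=c; uv=np.atleast_2d(np.array(uv,float)); d=(np.c_[uv,np.ones(len(uv))]@np.linalg.inv(K).T)@R
    o=-R.T@t; return o+d*((z-o[2])/d[:,2])[:,None]
def cloud(c,dep):
    K,R,t=c; v,u=np.mgrid[:dep.shape[0],:dep.shape[1]]
    p=np.stack([(u-K[0,2])/K[0,0]*dep,(v-K[1,2])/K[1,1]*dep,dep],-1); return (p-t)@R
def st():
    s=telemetry.get_obs(); print({k:np.round(s[k],4).tolist() for k in ('clock','position','ee_rot','ft_force','grip_width','joint_pos')}); return s
E
python3 - <<'E'
from h import *
st()
for n in ('scene','side'):
    im,d=eyes.camera(n); c=cal(n); cv2.imwrite(f'pics/{n}0.png',im); np.savez(f'{n}0.npz',im=im,d=d)
    print(n,-c[1].T@c[2],c[1][2],c[0][0,0])
E
```

```text
pics
{'clock': 0.0, 'position': [0.2614, 0.5673, 0.2087], 'ee_rot': [0.8422, 0.5392, -0.0006, 0.0004], 'ft_force': [-0.3134, 0.0494, -0.3669], 'grip_width': 0.9995, 'joint_pos': [-1.1616, 0.3329, -0.0647, 1.461, 0.0216, 1.3499, -0.0885]}
scene [ 1.11571259 -0.354098    0.7093823 ] [-0.66460609  0.25397866 -0.70270448] 383.2049586668883
side [0.31030681 0.88628651 1.02095479] [ 0.14799338 -0.71452415 -0.68377862] 519.0640538912488
```

View pics/scene0.png

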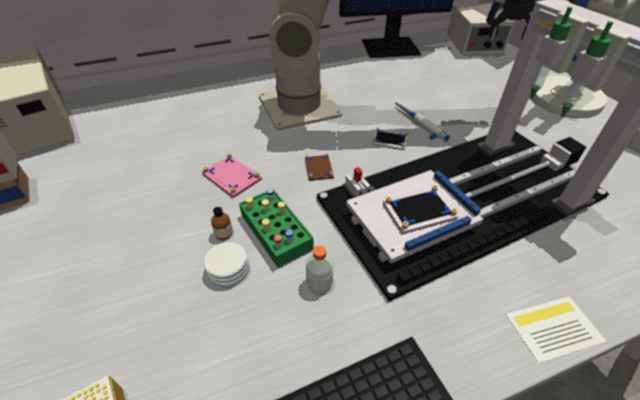

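View pics/side0.png

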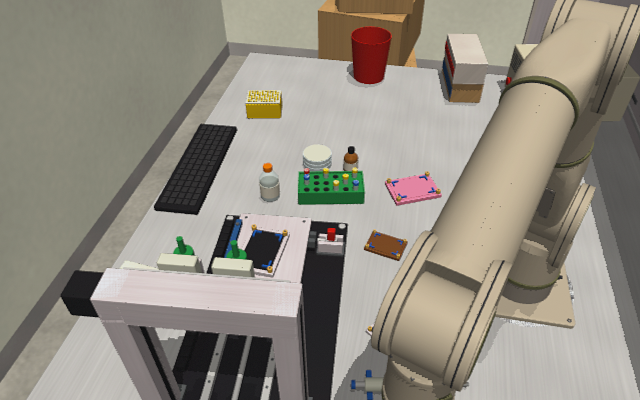

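Candidates like the holder, in the scene view:
- pink at (232,175) and brown at (319,167): both excluded.
- small dark one on the bench at (390,138): the smaller one.
- aluminium/black one on the deck at (422,208): the larger one, so this is the one meant.

The red lock grip is at (358,174); the red bin in the side view is not relevant. I'll check the choice in a close crop.

```bash
python3 - <<'E'
from h import *
z=np.load('scene0.npz'); im,d=z['im'],z['d']; c=cal('scene')
cr=cv2.resize(im[120:300,310:510],None,fx=4,fy=4,interpolation=cv2.INTER_CUBIC)[:600]; cv2.imwrite('pics/crop1.png',cr)
P=cloud(c,d); hsv=cv2.cvtColor(im,cv2.COLOR_BGR2HSV)
blue=cv2.inRange(hsv,(100,120,50),(125,255,255))
n,l,s,cen=cv2.connectedComponentsWithStats(blue)
for i in range(1,n):
    if s[i,4]>15:
        p=P[l==i]; p=p[np.isfinite(p).all(1)]
        print('blue',s[i],cen[i].round(1),np.median(p,0).round(4),p[:,2].max().round(3))
        if s[i,4]>150:
            t=p[p[:,2]>0.076]; q=t[:,:2]-t[:,:2].mean(0); w=np.linalg.svd(q,full_matrices=False)[2][0]; print('  dir',w,np.degrees(np.arctan2(w[1],w[0])),'len',np.ptp(q@w),'mean',t.mean(0))
red=cv2.inRange(hsv,(0,150,60),(8,255,255))|cv2.inRange(hsv,(172,150,60),(180,255,255))
n,l,s,cen=cv2.connectedComponentsWithStats(red)
for i in range(1,n):
    if s[i,4]>15:
        p=P[l==i];t=p[p[:,2]>p[:,2].max()-.006]; print('red',s[i],cen[i].round(1),np.median(p,0).round(4),p.max(0).round(3),p.min(0).round(3),t.mean(0).round(4))
E
```

```text
blue [575   0  13   7  62] [581.6   2.3] [-0.9987  2.5519 -0.2696] -0.197
blue [410 112   5   5  17] [412.  113.9] [0.2158 0.3197 0.0172] 0.022
blue [430 134   6   5  22] [432.6 135.8] [0.3364 0.3209 0.0106] 0.014
blue [435 170  46  43 332] [457.5 191.5] [0.62   0.1873 0.0773] 0.082
  dir [0.99579482 0.0916116 ] 5.256327757729825 len 0.1496271001556299 mean [0.62427099 0.18731288 0.07812768]
blue [  0 187  24  17 254] [  9.9 194.3] [ 0.195  -0.8308  0.0388] 0.709
  dir [1. 0.] 0.0 len 0.0 mean [ 1.11571259 -0.354098    0.7093823 ]
blue [426 191  11   6  32] [431.8 193.2] [0.6042 0.1309 0.0773] 0.08
blue [392 200   9   8  36] [395.6 202.7] [0.6003 0.0315 0.0769] 0.079
blue [441 205   9  10  47] [445.1 210.5] [0.6648 0.127  0.0774] 0.08
blue [402 216  14   8  49] [408.9 219.6] [0.6581 0.0341 0.0747] 0.08
blue [406 217  65  33 458] [437.5 233. ] [0.715  0.0694 0.0779] 0.709
  dir [ 0.38925966 -0.92112807] -67.09155856539029 len 0.6346809163588184 mean [0.71600942 0.06995306 0.08213154]
red [  0 163   8  11  53] [  2.3 168.7] [ 0.1961 -0.8068  0.1163] [ 1.116 -0.354  0.709] [ 0.192 -0.817  0.106] [ 1.1157 -0.3541  0.7094]
red [355 168   6  13  66] [357.4 173.6] [ 0.4826 -0.0081  0.082 ] [0.489 0.002 0.089] [ 0.469 -0.012  0.062] [ 0.4788 -0.0061  0.0878]
```

View pics/crop1.png

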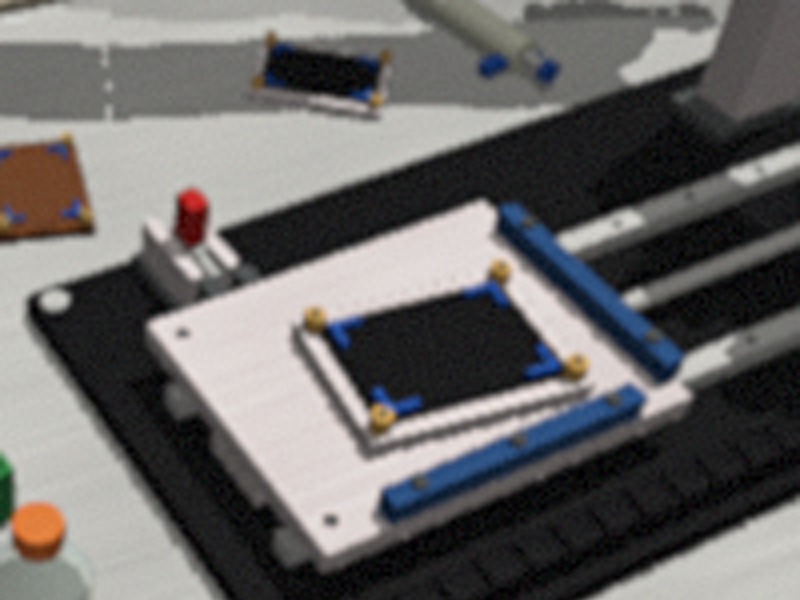

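The crop confirms the target: an aluminium holder with a black middle, blue nests and four brass screws, lying on the deck short of the fence (crop 590,290) and the side stop (510,450). The red grip is at crop (190,215). Next I measure the poses.

```bash
python3 - <<'E'
from h import *
z=np.load('scene0.npz'); im,d=z['im'],z['d']; c=cal('scene'); P=cloud(c,d); hsv=cv2.cvtColor(im,cv2.COLOR_BGR2HSV)
def rect(mask,lo,hi,name):
    p=P[(mask>0)&(P[...,2]>lo)&(P[...,2]<hi)]
    r=cv2.minAreaRect(p[:,:2].astype(np.float32)*1000); print(name,len(p),r,p[:,2].mean()); return r
blue=cv2.inRange(hsv,(100,100,40),(128,255,255)); n,l,s,_=cv2.connectedComponentsWithStats(blue)
def roi(a,b,cc,dd):
    m=np.zeros(im.shape[:2],np.uint8); m[b:dd,a:cc]=255; return m
f=roi(433,168,483,214)&np.where(l==l[190,457],255,0).astype(np.uint8)
L=[i for i in range(1,n) if 400<s[i,4]<520 and s[i,0]>400][0]
so=np.where(l==L,255,0).astype(np.uint8)
rect(f,.074,.09,'fence');rect(so,.074,.09,'stop')
# deck: light pixels at z~.062
m=roi(330,160,500,270)
p=P[(m>0)&(abs(P[...,2]-.062)<.004)&(hsv[...,2]>140)&(hsv[...,1]<60)]
print('deck',len(p),cv2.minAreaRect(p[:,:2].astype(np.float32)*1000),p[:,2].mean())
br=cv2.inRange(hsv,(10,90,80),(28,255,255))&roi(375,175,470,240)
n,l,s,cen=cv2.connectedComponentsWithStats(br)
S=[]
for i in range(1,n):
    if s[i,4]>8: 
        w=ray(c,cen[i],.081)[0]; pp=P[l==i]; S.append(w); print('screw',s[i],cen[i].round(1),w.round(4),np.median(pp,0).round(4))
# side view too
z2=np.load('side0.npz');im2=z2['im'];c2=cal('side');h2=cv2.cvtColor(im2,cv2.COLOR_BGR2HSV);P2=cloud(c2,z2['d'])
b2=cv2.inRange(h2,(10,90,80),(28,255,255));b2[:,:235]=0;b2[:,295:]=0;b2[:220]=0;b2[285:]=0
n,l,s,cen=cv2.connectedComponentsWithStats(b2)
for i in range(1,n):
    if s[i,4]>4: print('screw side',s[i],ray(c2,cen[i],.081)[0].round(4))
r2=cv2.inRange(h2,(0,150,60),(8,255,255))|cv2.inRange(h2,(172,150,60),(180,255,255)); r2[:200]=0
p=P2[r2>0]; p=p[p[:,2]<.1]; t=p[p[:,2]>.085]; print('red side',len(p),p.min(0),p.max(0),t.mean(0),len(t))
E
```

```text
fence 296 ((618.7831420898438, 187.4119873046875), (151.93251037597656, 17.82164764404297), 6.06901216506958) 0.0776831054547489
stop 296 ((618.7831420898438, 187.4119873046875), (151.93251037597656, 17.82164764404297), 6.06901216506958) 0.0776831054547489
deck 3128 ((605.1143798828125, 8.628936767578125), (238.90771484375, 369.12237548828125), 5.352907657623291) 0.06041180767482136
screw [433 185   4   6  17] [434.6 187.4] [0.5949 0.1422 0.081 ] [0.5978 0.1396 0.084 ]
screw [386 197   5   6  25] [388.1 199.5] [0.5906 0.0194 0.081 ] [0.592  0.0186 0.0825]
screw [451 209   6   6  25] [453.5 211.4] [0.6771 0.1377 0.081 ] [0.6784 0.1366 0.0839]
screw [403 221   6   7  28] [404.7 224.2] [0.6707 0.0167 0.081 ] [0.6734 0.0152 0.0841]
screw side [252 224   5   7  24] [0.6708 0.0188 0.081 ]
screw side [283 230   4   6  24] [0.5889 0.0227 0.081 ]
screw side [267 266   5   7  28] [0.5943 0.1443 0.081 ]
red side 100 [ 0.46436849 -0.08224543  0.01314144] [0.49909403 0.00715534 0.09295453] [ 0.4735688  -0.00154825  0.08826433] 36
```

```bash
python3 - <<'E'
from h import *
for nme,reg in (('scene',(400,165,485,255)),('side',(180,200,330,300))):
    z=np.load(nme+'0.npz'); im,d=z['im'],z['d']; c=cal(nme); P=cloud(c,d); hsv=cv2.cvtColor(im,cv2.COLOR_BGR2HSV)
    blue=cv2.inRange(hsv,(100,100,40),(128,255,255)); m=np.zeros_like(blue); m[reg[1]:reg[3],reg[0]:reg[2]]=255; blue&=m
    n,l,s,cen=cv2.connectedComponentsWithStats(blue)
    for i in range(1,n):
        if s[i,4]<100: continue
        p=P[l==i]; p=p[(p[:,2]>.074)&(p[:,2]<.09)]
        q=p[p[:,2]>.0775]
        r=cv2.minAreaRect(q[:,:2].astype(np.float32)*1000); print(nme,cen[i].round(),len(p),np.round(r[0],1),np.round(r[1],1),round(r[2],2))
        vx,vy,x0,y0=cv2.fitLine(q[:,:2].astype(np.float32),cv2.DIST_HUBER,0,.01,.01).ravel(); print('  line',np.degrees(np.arctan2(vy,vx)),x0,y0)
E
```

```text
scene [457. 192.] 296 [619.8 187. ] [147.7  16.3] 5.04
  line 5.1032767 0.6102239 0.18572147
scene [437. 233.] 393 [712.6  76.9] [ 14.3 167.2] 5.21
  line -84.63722 0.7132671 0.07243273
side [235. 230.] 111 [713.4  33.2] [13.6 74.8] 6.01
  line -83.07126 0.71419555 0.029794928
```

Request:
servo_tool --deltas '[[[0,0,0],-0.105,0],[[0,0,0],-0.105,0],[[0,0,0],-0.105,0],[[0,0,0],-0.105,0],[[0,0,0],-0.104,0],[[-3.5,0.3,0],0,0],[[-3.5,0.3,0],0,0],[[-3.5,0.4,0],0,0],[[-3.5,0.5,0],0,0],[[-3.5,0.6,0],0,0],[[-3.5,0.6,0],0,0],[[-3.5,0.6,0],0,0]]' --force 40

```text
clock: 1.1
position: [0.3188, 0.322, 0.2015]
ee_rot: [0.659, 0.752, -0.007, -0.0]
ft_force: [1.2, 0.2, 0.5]
grip_width: 0.005
```

Request:
servo_tool --deltas '[[[-3.5,1,0],0.02,0],[[-3.5,1,0],0,0],[[-3.5,1,0],0,0],[[-3.5,1,0],0,0],[[-3.5,1,0],0,0],[[-3.5,1,0],0,0],[[-3.5,1,0],0,0],[[-3,1,0],0,0],[[-2,0,0],0,0],[[0,0,0],0,0]]'

```text
clock: 1.93
position: [0.4331, 0.0143, 0.202]
ee_rot: [0.67, 0.742, -0.007, -0.001]
ft_force: [-0.1, 0.5, 0.4]
grip_width: 0.0
```

```bash
cat >> h.py <<'E'
A=np.radians(5.2); UX=np.array([np.cos(A),np.sin(A)]); UY=np.array([-np.sin(A),np.cos(A)])
def pr(p): return np.array([p[0]*UX[0]+p[1]*UX[1],p[0]*UY[0]+p[1]*UY[1]])
def ps():
    s=telemetry.get_obs(); q=s['ee_rot']; from scipy.spatial.transform import Rotation as Ro
    M=Ro.from_quat(q).as_matrix(); F=s['ft_force']
    print('t',round(float(s['clock']),2),"x'y'",pr(s['position']).round(4),'z',round(float(s['position'][2]),4),'toolx deg',np.degrees(np.arctan2(M[1,0],M[0,0])).round(2),'tilt',M[:,2].round(3),"F'",pr(F).round(2),round(float(F[2]),2),'grip',s['grip_width']); return s
E
python3 -c "
from h import *
ps(); im,d=eyes.camera('scene'); cv2.imwrite('pics/s1.png',im); im,d=eyes.camera('wrist'); cv2.imwrite('pics/w1.png',im)"
```

```text
t 1.93 x'y' [ 0.4327 -0.0251] z 0.202 toolx deg 95.83 tilt [-0.011 -0.01  -1.   ] F' [-0.01  0.54] 0.44 grip 0.00022727879882724673
```

View pics/w1.png

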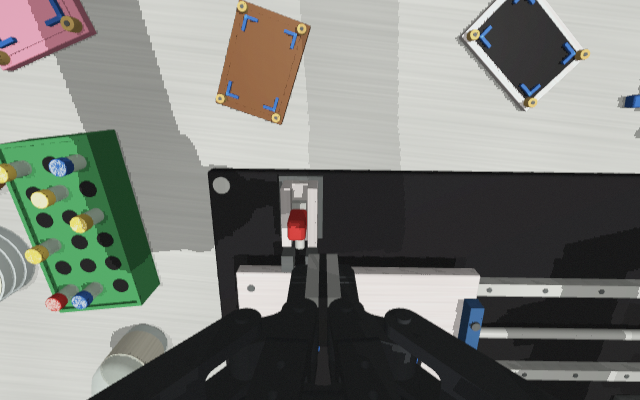

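The wrist view shows the red grip at (298,222) on its guide, with the brown, pink and small dark look-alikes lying off on the bench. I'll measure the grip from here.

```bash
python3 - <<'E'
from h import *
im,d=eyes.camera('wrist'); c=cal('wrist'); P=cloud(c,d); h=cv2.cvtColor(im,cv2.COLOR_BGR2HSV)
r=cv2.inRange(h,(0,150,60),(8,255,255))|cv2.inRange(h,(172,150,60),(180,255,255)); r[:,:250]=0;r[:,350:]=0
p=P[r>0]; t=p[p[:,2]>.085]; q=np.array([pr(x) for x in t]); print(q.min(0),q.max(0),np.median(t[:,2]),len(t))
v,u=np.where((r>0)&(P[...,2]>.085)); w=ray(c,np.c_[u,v],.09); q=np.array([pr(x) for x in w]); print(q.min(0),q.max(0),q.mean(0))
for k,(a,b,cc,dd) in {'fence':(455,295,487,352)}.items():
    m=cv2.inRange(h,(100,100,40),(128,255,255)); mm=np.zeros_like(m); mm[b:dd,a:cc]=m[b:dd,a:cc]
    t=P[(mm>0)&(P[...,2]>.076)]; q=np.array([pr(x) for x in t]); print(k,np.percentile(q,[2,98],axis=0),cv2.minAreaRect((t[:,:2]*1000).astype(np.float32)))
ps()
E
```

```text
[ 0.35036095 -0.05314647] [ 0.47962625 -0.0196839 ] 0.09003154721350677 367
[ 0.45895349 -0.05292689] [ 0.4792344  -0.03784077] [ 0.46910128 -0.04521376]
fence [[0.42067569 0.02337429]
 [0.59838727 0.13894939]] ((461.9922790527344, 111.60211944580078), (297.09112548828125, 31.798677444458008), 36.21293258666992)
t 2.08 x'y' [ 0.4326 -0.0201] z 0.2019 toolx deg 96.17 tilt [-0.011 -0.009 -1.   ] F' [0.11 1.13] -0.67 grip -0.004736767899550152
```

Request:
servo_tool --deltas '[[[-2.5,-0.5,0],0.015,0],[[0,0,3],0,0],[[0,0,3],0,0],[[0,0,2],0,0],[[0,0,0],0,0],[[0,0,0],0,0]]'

```text
clock: 2.58
position: [0.4294, 0.0011, 0.1205]
ee_rot: [0.669, 0.744, -0.006, -0.001]
ft_force: [1.3, -0.2, 0.6]
grip_width: -0.001
```

```bash
python3 -c "
from h import *
ps()"
```

```text
t 2.58 x'y' [ 0.4278 -0.0378] z 0.1205 toolx deg 96.08 tilt [-0.008 -0.007 -1.   ] F' [ 1.29 -0.3 ] 0.55 grip -0.0013300751160201607
```

Request:
servo_tool --deltas '[[[-0.9,0,2],0.015,0],[[0,0,2],0,0],[[0,0,1],0,0],[[0,0,0.2],0,0],[[0,0,0],0,0],[[0,0,0],0,0]]'

```text
clock: 3.08
position: [0.434, -0.0029, 0.0735]
ee_rot: [0.671, 0.741, -0.002, 0.001]
ft_force: [-0.9, 0.4, 0.3]
grip_width: -0.0
```

```bash
python3 -c "
from h import *
ps()"
```

```text
t 3.08 x'y' [ 0.432  -0.0422] z 0.0735 toolx deg 95.67 tilt [-0.001 -0.005 -1.   ] F' [-0.81  0.5 ] 0.3 grip -0.0001150598654470537
```

Request:
servo_tool --deltas '[[[-0.3,0.5,0.3],0,0],[[0,0.6,0],0,0],[[0,0.6,0],0,0],[[0,0.6,0],0,0],[[0,0.6,0],0,0]]'

```text
clock: 3.5
position: [0.4678, -0.0021, 0.0736]
ee_rot: [0.671, 0.742, 0.0, 0.002]
ft_force: [0.1, -0.9, 0.6]
grip_width: -0.003
```

```bash
python3 -c "
from h import *
ps()"
```

```text
t 3.5 x'y' [ 0.4657 -0.0445] z 0.0736 toolx deg 95.73 tilt [ 0.004 -0.003 -1.   ] F' [ 0.05 -0.87] 0.58 grip -0.0034806474366873867
```

Request:
servo_tool --deltas '[[[0,0.4,0],0,0],[[0,0.4,0],0,0]]'

```text
clock: 3.67
position: [0.4775, -0.0012, 0.0738]
ee_rot: [0.671, 0.742, 0.0, 0.003]
ft_force: [0.7, -1.2, 0.5]
grip_width: -0.001
```

```bash
python3 -c "
from h import *
ps()
im,d=eyes.camera('wrist'); c=cal('wrist'); P=cloud(c,d); h=cv2.cvtColor(im,cv2.COLOR_BGR2HSV)
r=cv2.inRange(h,(0,150,60),(8,255,255))|cv2.inRange(h,(172,150,60),(180,255,255)); r[:,:200]=0;r[:,450:]=0
v,u=np.where((r>0)); w=ray(c,np.c_[u,v],.09); q=np.array([pr(x) for x in w]); print(len(u),u.mean(),v.mean(),q.min(0),q.max(0),q.mean(0))
cv2.imwrite('pics/w2.png',im)
"
```

```text
t 3.67 x'y' [ 0.4755 -0.0445] z 0.0738 toolx deg 95.74 tilt [ 0.004 -0.003 -1.   ] F' [ 0.61 -1.29] 0.52 grip -0.00122421230098115
1226 315.88499184339315 236.10440456769985 [ 0.45035744 -0.05431525] [ 0.47653771 -0.0391111 ] [ 0.46137577 -0.04700957]
```

View pics/w2.png

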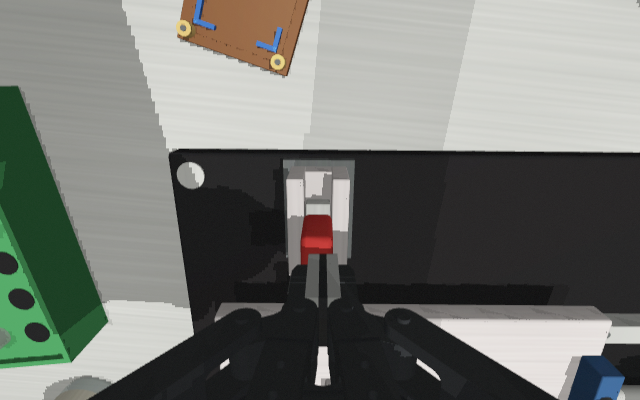

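The wrist view shows the grip at (317,240), above the fingertips (323,258), so the fingers appear to be on the far side of it. I'll check this with the fixed cameras.

```bash
python3 - <<'E'
from h import *
s=ps(); 
c=cal('wrist')
def proj(c,p): return (cv2.projectPoints(np.array(p,float).reshape(-1,3),cv2.Rodrigues(c[1])[0],c[2],c[0],None)[0]).reshape(-1,2)
p=np.array(s['position']); print('tcp px',proj(c,[p,p+[0,0,.03]]), 'cam',-c[1].T@c[2],pr(-c[1].T@c[2]))
o=[]
for n in('scene','side'):
    im,d=eyes.camera(n); c=cal(n); u,v=proj(c,p)[0].astype(int); print(n,u,v)
    cr=im[max(v-45,0):v+30,u-50:u+50]; o.append(cv2.resize(cr,(400,300),interpolation=cv2.INTER_CUBIC))
cv2.imwrite('pics/c2.png',np.hstack(o))
E
```

```text
t 3.72 x'y' [ 0.4762 -0.0443] z 0.0739 toolx deg 95.75 tilt [ 0.005 -0.003 -1.   ] F' [0.06 0.24] 0.52 grip 0.0009193826614937978
tcp px [[321.43592945 248.48267613]
 [321.05420338 278.94835023]] cam [ 0.39368326 -0.00840756  0.23854318] [ 0.39130101 -0.04405348]
scene 358 173
side 329 233
```

View pics/c2.png

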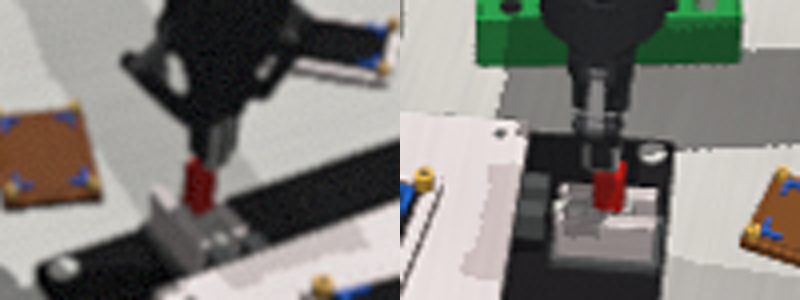

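```bash
python3 - <<'E'
from h import *
s=ps(); p=np.array(s['position'])
for n in('scene','side','wrist'):
    im,d=eyes.camera(n); c=cal(n); P=cloud(c,d); h=cv2.cvtColor(im,cv2.COLOR_BGR2HSV)
    near=(np.linalg.norm(P[...,:2]-p[:2],axis=-1)<.05)&(P[...,2]>.058)&(P[...,2]<.15)&(d>0)
    red=((h[...,0]<9)|(h[...,0]>171))&(h[...,1]>140)
    for nm,m in(('red',near&red),('other',near&~red)):
        q=P[m]; pq=np.c_[q[:,:2]@UX,q[:,:2]@UY,q[:,2]]
        print(n,nm,len(q))
        for a in np.arange(.06,.13,.01):
            k=pq[(pq[:,2]>=a)&(pq[:,2]<a+.01)]
            if len(k)>2: print('   z%.2f'%a,len(k),k[:,:2].min(0).round(4),k[:,:2].max(0).round(4))
E
```

```text
t 3.82 x'y' [ 0.4749 -0.0445] z 0.0737 toolx deg 95.74 tilt [ 0.004 -0.003 -1.   ] F' [-0.08 -0.52] -0.6 grip 0.0018759928444086968
scene red 67
   z0.06 19 [ 0.4705 -0.0561] [ 0.485 -0.044]
   z0.07 17 [ 0.4727 -0.0548] [ 0.4863 -0.0448]
   z0.08 30 [ 0.4672 -0.0559] [ 0.4861 -0.0449]
scene other 293
   z0.06 9 [ 0.4685 -0.0566] [ 0.5231 -0.0413]
   z0.07 8 [ 0.4672 -0.055 ] [ 0.4846 -0.0396]
   z0.08 10 [ 0.4649 -0.0548] [ 0.4839 -0.0403]
   z0.09 9 [ 0.4814 -0.0537] [ 0.4897 -0.0386]
   z0.10 36 [ 0.4718 -0.0578] [ 0.4906 -0.0306]
   z0.11 42 [ 0.4719 -0.0577] [ 0.49   -0.0286]
   z0.12 35 [ 0.4721 -0.0578] [ 0.4901 -0.0306]
   z0.13 32 [ 0.483  -0.0605] [ 0.4922 -0.0205]
side red 70
   z0.06 20 [ 0.4645 -0.0423] [ 0.4799 -0.0373]
   z0.07 19 [ 0.4648 -0.0423] [ 0.4801 -0.0353]
   z0.08 28 [ 0.4621 -0.0518] [ 0.4801 -0.0375]
side other 97
   z0.06 5 [ 0.4624 -0.0435] [ 0.5215 -0.0264]
   z0.09 9 [ 0.4673 -0.0404] [ 0.4847 -0.0339]
   z0.10 20 [ 0.4648 -0.0414] [ 0.4848 -0.0286]
   z0.11 22 [ 0.4648 -0.0394] [ 0.4847 -0.0272]
   z0.12 8 [ 0.4714 -0.0329] [ 0.4812 -0.0283]
wrist red 1174
   z0.06 166 [ 0.4603 -0.0545] [ 0.4633 -0.0392]
   z0.07 225 [ 0.4602 -0.0545] [ 0.4631 -0.0394]
   z0.08 476 [ 0.4602 -0.0546] [ 0.4745 -0.0391]
   z0.09 298 [ 0.461  -0.0539] [ 0.4741 -0.0398]
   z0.10 9 [ 0.4627 -0.0535] [ 0.468 -0.041]
wrist other 7898
   z0.06 27 [ 0.4607 -0.0549] [ 0.464  -0.0392]
   z0.07 9 [ 0.4635 -0.0549] [ 0.4643 -0.039 ]
   z0.09 9 [ 0.4632 -0.0496] [ 0.4639 -0.0377]
   z0.10 551 [ 0.4626 -0.0575] [ 0.4683 -0.0302]
   z0.11 821 [ 0.4621 -0.0574] [ 0.4683 -0.0302]
   z0.12 904 [ 0.4622 -0.0574] [ 0.4685 -0.0302]
   z0.13 1261 [ 0.46   -0.0649] [ 0.4851 -0.0227]
```

The point clouds agree: the finger bottoms are at z≈0.096, about 20 mm above the reported TCP, so the fingers passed over the grip, which has not moved (x' 0.460 to 0.480). I'll back off and go lower; TCP z=0.058 is safe whichever reading is right.

Request:
servo_tool --deltas '[[[0,-1.5,-0.5],0,0],[[0,-1.5,0],0,0],[[0,-1.5,0],0,0],[[0,-0.5,0],0.01,0],[[0,0,0.8],0,0],[[0,0,0.8],0,0],[[0,0,0.4],0,0],[[0,0,0],0,0]]'

```text
clock: 4.63
position: [0.4256, -0.0061, 0.0568]
ee_rot: [0.675, 0.738, 0.001, 0.003]
ft_force: [0.3, 0.8, -0.7]
grip_width: -0.002
```

```bash
cat >> h.py <<'E'
def tip(n='wrist'):
    s=ps(); p=np.array(s['position']); im,d=eyes.camera(n); c=cal(n); P=cloud(c,d); h=cv2.cvtColor(im,cv2.COLOR_BGR2HSV)
    red=((h[...,0]<9)|(h[...,0]>171))&(h[...,1]>140)
    g=red&(P[...,2]>.06)&(P[...,2]<.095)&(np.linalg.norm(P[...,:2]-p[:2],axis=-1)<.12)
    if g.sum()>5: q=P[g]; q=np.c_[q[:,:2]@UX,q[:,:2]@UY,q[:,2]]; print(n,'grip',g.sum(),np.percentile(q,[3,97],axis=0).round(4).tolist())
    m=(h[...,2]<110)&~red&(np.linalg.norm(P[...,:2]-p[:2],axis=-1)<.02)&(P[...,2]>.03)&(P[...,2]<.15)&(d>0); q=P[m]
    if len(q): q=np.c_[q[:,:2]@UX,q[:,:2]@UY,q[:,2]]; print(n,'finger',len(q),np.percentile(q,[1,99],axis=0).round(4).tolist(),'hist',np.histogram(q[:,2],np.arange(.04,.13,.01))[0])
E
python3 -c "
from h import *
[tip(n) for n in ('wrist','side','scene')]"
```

```text
t 4.63 x'y' [ 0.4233 -0.0447] z 0.0568 toolx deg 95.12 tilt [ 0.005 -0.002 -1.   ] F' [0.4  0.79] -0.68 grip -0.0023138205782331205
wrist grip 371 [[0.4613, -0.0469, 0.0883], [0.4787, -0.0414, 0.0915]]
wrist finger 8062 [[0.4056, -0.0628, 0.085], [0.4315, -0.0272, 0.1495]] hist [   0    0    0    0  357  770  917 1052]
t 4.68 x'y' [ 0.4234 -0.0447] z 0.057 toolx deg 95.11 tilt [ 0.005 -0.002 -1.   ] F' [0.2  1.38] -0.11 grip 0.0010419372669937099
side grip 86 [[0.4629, -0.0513, 0.0608], [0.4802, -0.0363, 0.0899]]
side finger 70 [[0.4113, -0.0402, 0.0772], [0.4356, -0.0277, 0.1481]] hist [ 0  0  0  5 13 25  9  0]
t 4.73 x'y' [ 0.4236 -0.0447] z 0.0575 toolx deg 95.12 tilt [ 0.006 -0.002 -1.   ] F' [ 0.05 -0.33] -0.0 grip -0.0016599656391588402
scene grip 73 [[0.4683, -0.0554, 0.0626], [0.4851, -0.043, 0.0897]]
scene finger 229 [[0.4142, -0.0634, 0.0836], [0.4415, -0.0311, 0.148]] hist [ 0  0  0  0 15 36 37 24]
```

The tip is about 22 mm above the TCP. I'll lower 1.2 cm more and push.

Request:
servo_tool --deltas '[[[0,0,0.6],0,0],[[0,0.8,0.5],0,0],[[0,0.6,0],0,0],[[0,0.6,0],0,0],[[0,0.5,0],0,0]]'

```text
clock: 5.2
position: [0.4527, -0.0038, 0.0462]
ee_rot: [0.675, 0.738, 0.002, 0.003]
ft_force: [-2.9, -0.4, 2.1]
grip_width: -0.003
```

```bash
python3 -c "
from h import *
[tip(n) for n in ('wrist','side')]"
```

```text
t 5.2 x'y' [ 0.4505 -0.0448] z 0.0462 toolx deg 95.12 tilt [ 0.007 -0.002 -1.   ] F' [-2.97 -0.1 ] 2.14 grip -0.002738016215277551
wrist grip 68 [[0.4759, -0.0457, 0.0889], [0.4815, -0.0426, 0.0914]]
wrist finger 10915 [[0.4328, -0.0628, 0.0444], [0.4592, -0.0276, 0.1494]] hist [ 134   93    0  398  772  942 1011 2272]
t 5.25 x'y' [ 0.4512 -0.0448] z 0.0463 toolx deg 95.13 tilt [ 0.007 -0.002 -1.   ] F' [0.24 0.75] 0.38 grip 0.0006668450517337236
side grip 77 [[0.4671, -0.05, 0.0617], [0.4826, -0.0362, 0.0905]]
side finger 116 [[0.4399, -0.0587, 0.0367], [0.4672, -0.0261, 0.1412]] hist [11 22  1 25 22  8  0  3]
```

Request:
servo_tool --deltas '[[[0,0.5,0],0,0],[[0,0.5,0],0,0],[[0,0.5,0],0,0],[[0,0.4,0],0,0]]'

```text
clock: 5.63
position: [0.471, -0.0023, 0.0461]
ee_rot: [0.675, 0.738, 0.0, 0.002]
ft_force: [-2.4, -0.2, 1.8]
grip_width: -0.002
```

Request:
servo_tool --deltas '[[[0,0.4,0],0,0],[[0,0.4,0],0,0]]'

```text
clock: 5.8
position: [0.4728, -0.0023, 0.0448]
ee_rot: [0.675, 0.738, -0.005, -0.004]
ft_force: [-34.5, -1.4, 27.2]
grip_width: -0.002
```

Request:
servo_tool --deltas '[[[0,0.5,0],0,0],[[0,0.5,0],0,0]]'

```text
clock: 5.97
position: [0.4718, -0.0023, 0.0429]
ee_rot: [0.676, 0.737, -0.013, -0.013]
ft_force: [-31.3, -1.5, 25.5]
grip_width: -0.001
```

```bash
python3 -c "
from h import *
[tip(n) for n in ('wrist','side')]"
```

```text
t 5.97 x'y' [ 0.4697 -0.0451] z 0.0429 toolx deg 94.99 tilt [-0.037 -0.002 -0.999] F' [-31.35   1.39] 25.51 grip -0.000688077892312626
wrist grip 135 [[0.4928, -0.0467, 0.0892], [0.5007, -0.0428, 0.0912]]
wrist finger 13464 [[0.4554, -0.0635, 0.0707], [0.4804, -0.0272, 0.1495]] hist [  67   35   19  604  820  885 1301 2553]
t 6.02 x'y' [ 0.4696 -0.0452] z 0.0427 toolx deg 94.99 tilt [-0.039 -0.002 -0.999] F' [-30.18   1.38] 23.14 grip 0.0013450214283201984
side grip 62 [[0.4852, -0.0495, 0.0614], [0.503, -0.0364, 0.0897]]
side finger 121 [[0.4577, -0.0562, 0.0366], [0.4868, -0.0262, 0.1471]] hist [ 7 16  4 24 16  9  4  5]
```

The lock is home: the grip moved about 21 mm and met a hard stop. Next I back off, lift and move beside the holder's robot-side edge.

Request:
servo_tool --deltas '[[[0,-1,0],0,0],[[0,-1,-2],0,0],[[0,0,-3],0,0],[[0,0,-3],0,0],[[2,3,0],0,0],[[2,3,0],0,0],[[2,3,0],0,0],[[1,2,0],0,0],[[0,0,0],0,0]]'

```text
clock: 6.82
position: [0.5662, 0.0797, 0.127]
ee_rot: [0.676, 0.736, -0.007, -0.012]
ft_force: [-0.6, 0.8, 0.3]
grip_width: 0.003
```

```bash
cat >> h.py <<'E'
def look(tag=None):
    ps(); im,d=eyes.camera('scene'); c=cal('scene'); h=cv2.cvtColor(im,cv2.COLOR_BGR2HSV)
    b=cv2.inRange(h,(10,90,80),(28,255,255)); b[:170]=0; b[250:]=0; b[:,:370]=0; b[:,480:]=0
    n,l,s,cen=cv2.connectedComponentsWithStats(b)
    for i in range(1,n):
        if s[i,4]>6: print(' screw',s[i].tolist(),pr(ray(c,cen[i],.081)[0]).round(4))
    r=((h[...,0]<9)|(h[...,0]>171))&(h[...,1]>140); P=cloud(c,d); q=P[r&(P[...,2]>.06)&(P[...,2]<.093)]; q=q[(abs(q[:,0]-.48)<.1)&(abs(q[:,1])<.1)]
    if len(q): print(' grip max x',np.percentile(q[:,:2]@UX,97).round(4), 'y',np.median(q[:,:2]@UY).round(4))
    if tag: cv2.imwrite(f'pics/{tag}.png',cv2.resize(im[90:290,310:510],(600,600),interpolation=cv2.INTER_CUBIC))
E
python3 -c "
from h import *
look('l1')
im,d=eyes.camera('wrist'); P=cloud(cal('wrist'),d); Q=np.dstack([P[...,:2]@UX,P[...,:2]@UY])
m=(abs(P[...,2]-.062)<.003)&(im.min(2)>130); q=Q[m]; print('deck',m.sum(),np.percentile(q,[1,99],axis=0), np.median(P[m][:,2]))
"
```

```text
t 6.82 x'y' [0.5711 0.028 ] z 0.127 toolx deg 94.87 tilt [-0.027  0.005 -1.   ] F' [-0.52  0.82] 0.25 grip 0.00276789872266845
 screw [433, 186, 4, 5, 16] [0.6058 0.0874]
 screw [386, 198, 5, 5, 22] [ 0.5912 -0.035 ]
 screw [451, 209, 6, 6, 26] [0.6865 0.0754]
 screw [403, 221, 6, 7, 28] [ 0.6694 -0.0442]
 grip max x 0.5057 y -0.0512
deck 36507 [[ 0.52870645 -0.110845  ]
 [ 0.68350083  0.12900763]] 0.06233847564012483
```

Request:
servo_tool --deltas '[[[-1,-1.1,2],0,0],[[0,0,2],0,0],[[0,0,2],0,0],[[0,0,0.8],0,0],[[0,0,0],0,0],[[0,0,0],0,0]]'

```text
clock: 7.42
position: [0.5495, 0.0608, 0.0586]
ee_rot: [0.679, 0.734, -0.008, -0.011]
ft_force: [-0.3, 0.1, 0.2]
grip_width: 0.002
```

```bash
python3 -c "
from h import *
ps()"
```

```text
t 7.42 x'y' [0.5528 0.0108] z 0.0586 toolx deg 94.42 tilt [-0.027  0.004 -1.   ] F' [-0.33  0.17] 0.17 grip 0.0018070807955510965
```

Request:
servo_tool --deltas '[[[0,0,0.5],-0.01,0],[[0,0,0.4],0,0],[[0,0,0.3],0,0]]'

```text
clock: 7.67
position: [0.5509, 0.0606, 0.049]
ee_rot: [0.675, 0.737, -0.006, -0.01]
ft_force: [-0.2, 0.2, -0.4]
grip_width: 0.002
```

Request:
servo_tool --deltas '[[[0,0,0.2],0,0],[[0,0,0.2],0,0]]'

```text
clock: 7.83
position: [0.5513, 0.0609, 0.0451]
ee_rot: [0.675, 0.737, -0.005, -0.01]
ft_force: [-0.1, -0.5, 0.0]
grip_width: 0.002
```

```bash
python3 -c "
from h import *
tip('wrist'); ps()"
```

```text
t 7.83 x'y' [0.5546 0.0107] z 0.0451 toolx deg 95.03 tilt [-0.021  0.005 -1.   ] F' [-0.13 -0.48] 0.03 grip 0.00165252507962242
wrist grip 3633 [[0.4817, -0.053, 0.0637], [0.4999, -0.0386, 0.091]]
wrist finger 12029 [[0.5385, -0.007, 0.0737], [0.5641, 0.0285, 0.1496]] hist [   0    0   18  496  805  925 1116 2440]
t 7.88 x'y' [0.5543 0.0107] z 0.0447 toolx deg 95.03 tilt [-0.022  0.005 -1.   ] F' [ 0.54 -0.92] -0.17 grip 0.003949010819029461
```

Request:
servo_tool --deltas '[[[0,0,0.2],0,0],[[0,0,0.2],0,0]]'

```text
clock: 8.05
position: [0.5513, 0.061, 0.0408]
ee_rot: [0.675, 0.737, -0.005, -0.01]
ft_force: [0.3, -0.4, 0.7]
grip_width: -0.0
```

Request:
servo_tool --deltas '[[[0,0,0.15],0,0]]'

```text
clock: 8.13
position: [0.5514, 0.061, 0.0402]
ee_rot: [0.675, 0.737, -0.005, -0.01]
ft_force: [-12.4, -1.4, 30.1]
grip_width: -0.003
```

Request:
servo_tool --deltas '[[[0,0,0.15],0,0]]'

```text
clock: 8.22
position: [0.5514, 0.0611, 0.0402]
ee_rot: [0.675, 0.737, -0.005, -0.01]
ft_force: [-12.1, -2.0, 27.2]
grip_width: -0.001
```

Request:
servo_tool --deltas '[[[0,0,-0.3],0,0],[[0.4,0.5,0],0,0],[[0.4,0.5,0],0,0],[[0,0.5,0],0,0],[[0,0.3,0],0,0]]'

```text
clock: 8.63
position: [0.5702, 0.072, 0.0434]
ee_rot: [0.675, 0.738, -0.004, -0.01]
ft_force: [-2.3, -0.7, 1.8]
grip_width: 0.005
```

```bash
python3 -c "
from h import *
look()"
```

```text
t 8.63 x'y' [0.5744 0.0201] z 0.0434 toolx deg 95.04 tilt [-0.021  0.007 -1.   ] F' [-2.34 -0.54] 1.83 grip 0.0047031740512455756
 screw [433, 186, 5, 5, 17] [0.6067 0.0878]
 screw [387, 198, 5, 6, 22] [ 0.5926 -0.0341]
 screw [452, 209, 6, 6, 24] [0.6882 0.0761]
 screw [403, 221, 6, 8, 32] [ 0.6709 -0.0445]
 grip max x 0.5063 y -0.0508
```

Request:
servo_tool --deltas '[[[0,0.4,0],0,0],[[0,0.4,0],0,0],[[0,0.3,0],0,0]]'

```text
clock: 8.93
position: [0.5811, 0.0729, 0.042]
ee_rot: [0.675, 0.738, -0.006, -0.011]
ft_force: [-1.7, 0.2, 0.6]
grip_width: -0.004
```

Request:
servo_tool --deltas '[[[0,0.3,0],0,0],[[0,0.3,0],0,0]]'

```text
clock: 9.1
position: [0.5864, 0.0724, 0.0411]
ee_rot: [0.675, 0.737, -0.007, -0.012]
ft_force: [-4.7, -2.4, 1.2]
grip_width: -0.001
```

```bash
python3 -c "
from h import *
look()"
```

```text
t 9.1 x'y' [0.5905 0.019 ] z 0.0411 toolx deg 95.01 tilt [-0.027  0.005 -1.   ] F' [-4.93 -1.97] 1.17 grip -0.0012104441020945717
 screw [435, 189, 5, 5, 17] [0.6167 0.0851]
 screw [390, 204, 6, 6, 26] [ 0.6127 -0.0372]
 screw [457, 212, 5, 6, 25] [0.6989 0.0809]
 screw [410, 228, 7, 7, 34] [ 0.6925 -0.04  ]
 grip max x 0.5055 y -0.0508
```

Request:
servo_tool --deltas '[[[0,0.25,-0.2],0,0],[[0,0.25,0],0,0]]'

```text
clock: 9.32
position: [0.5899, 0.0725, 0.0423]
ee_rot: [0.676, 0.737, -0.009, -0.013]
ft_force: [-20.3, -1.1, 11.8]
grip_width: -0.002
```

Request:
servo_tool --deltas '[[[0,0.2,0],0,0],[[0,0.2,0],0,0]]'

```text
clock: 9.48
position: [0.5895, 0.0726, 0.0416]
ee_rot: [0.676, 0.737, -0.013, -0.017]
ft_force: [-13.6, -1.5, 8.9]
grip_width: -0.004
```

```bash
python3 -c "
from h import *
look()"
```

```text
t 9.48 x'y' [0.5937 0.0189] z 0.0416 toolx deg 94.98 tilt [-0.042  0.005 -0.999] F' [-13.68  -0.25] 8.9 grip -0.003911308179395464
 screw [435, 189, 4, 5, 16] [0.6165 0.0839]
 screw [391, 206, 6, 6, 28] [ 0.6183 -0.039 ]
 screw [457, 211, 6, 6, 26] [0.6983 0.0835]
 screw [412, 230, 7, 7, 32] [ 0.6988 -0.0388]
 grip max x 0.5059 y -0.0512
```

Flush and square on the side stop, pushed with about 14 N. Next is the -y end; first I check how much room the bottle leaves.

Request:
servo_tool --deltas '[[[0,-0.8,-0.5],0,0],[[0,0,-3],0,0],[[0,0,-3],0,0],[[0,0,-2],0,0],[[-3,0.5,0],0,0],[[-3,1,0],0,0],[[0,0,0],0,0]]'

```text
clock: 10.12
position: [0.6087, 0.0153, 0.1339]
ee_rot: [0.673, 0.739, -0.008, -0.014]
ft_force: [0.3, -1.0, -0.4]
grip_width: -0.002
```

```bash
python3 -c "
from h import *
look()
im,d=eyes.camera('scene'); P=cloud(cal('scene'),d); h=cv2.cvtColor(im,cv2.COLOR_BGR2HSV)
m=(h[...,0]>5)&(h[...,0]<18)&(h[...,1]>180)&(P[...,2]>.09)&(P[...,2]<.13)&(d>0); m[:,:290]=0; m[:,350:]=0
q=P[m]; print(len(q),q[:,:2].mean(0)@UX,q[:,:2].mean(0)@UY)
"
```

```text
t 10.12 x'y' [ 0.6076 -0.0399] z 0.1339 toolx deg 95.36 tilt [-0.032  0.007 -0.999] F' [ 0.24 -1.03] -0.39 grip -0.0015825475917540291
 screw [435, 189, 4, 5, 16] [0.6165 0.0839]
 screw [391, 206, 5, 6, 23] [ 0.6192 -0.0398]
 screw [457, 211, 6, 7, 26] [0.6988 0.083 ]
 screw [412, 230, 7, 7, 33] [ 0.6986 -0.0386]
 grip max x 0.5064 y -0.0506
106 0.6757363701663691 -0.2552003738310638
```

Request:
servo_tool --deltas '[[[-2.5,2.6,0],0,0],[[-2.5,2.6,0],0,0],[[0,0,0],0,0],[[0,0,2.5],0,0],[[0,0,2.5],0,0],[[0,0,1.5],0,0],[[0,0,0],0,0]]'

```text
clock: 10.8
position: [0.6638, -0.014, 0.0627]
ee_rot: [0.668, 0.744, -0.005, -0.017]
ft_force: [0.2, 0.4, -0.3]
grip_width: -0.001
```

```bash
python3 -c "
from h import *
ps()"
```

```text
t 10.8 x'y' [ 0.6598 -0.0741] z 0.0627 toolx deg 96.11 tilt [-0.032  0.016 -0.999] F' [0.26 0.34] -0.32 grip -0.0009670229635982514
```

Request:
servo_tool --deltas '[[[-0.8,0,0.8],0.016,0],[[0,0,0.7],0,0],[[0,0,0.4],0,0],[[0,0,0],0,0]]'

```text
clock: 11.13
position: [0.6646, -0.019, 0.0438]
ee_rot: [0.674, 0.739, -0.004, -0.017]
ft_force: [0.5, 0.2, -0.2]
grip_width: -0.001
```

```bash
python3 -c "
from h import *
ps()"
```

```text
t 11.13 x'y' [ 0.6602 -0.0792] z 0.0438 toolx deg 95.27 tilt [-0.03   0.017 -0.999] F' [0.49 0.19] -0.2 grip -0.001343100966729854
```

Request:
servo_tool --deltas '[[[0.5,0,0],0,0],[[0.5,0,0],0,0],[[0.5,0,0],0,0],[[0.5,0,0],0,0],[[0.4,0,0],0,0],[[0.4,0,0],0,0],[[0.4,0,0],0,0]]'

```text
clock: 11.72
position: [0.6631, 0.0157, 0.0475]
ee_rot: [0.674, 0.739, -0.002, -0.015]
ft_force: [-0.2, -1.7, -0.3]
grip_width: 0.003
```

```bash
python3 -c "
from h import *
look()"
```

```text
t 11.72 x'y' [ 0.6618 -0.0445] z 0.0475 toolx deg 95.27 tilt [-0.026  0.017 -1.   ] F' [-0.32 -1.66] -0.27 grip 0.002908060860033017
 screw [437, 187, 6, 5, 19] [0.6152 0.0944]
 screw [394, 204, 4, 6, 18] [ 0.6162 -0.0312]
 screw [461, 210, 6, 6, 28] [0.6983 0.0933]
 screw [416, 228, 7, 7, 32] [ 0.6983 -0.0289]
 grip max x 0.5062 y -0.051
```

Request:
servo_tool --deltas '[[[0.4,0,0.4],0,0],[[0.4,0,0.04],0,0],[[0.3,0,0.03],0,0],[[0.3,0,0.03],0,0]]'

```text
clock: 12.1
position: [0.663, 0.0268, 0.0458]
ee_rot: [0.675, 0.738, -0.002, -0.013]
ft_force: [-1.4, -4.3, 4.7]
grip_width: -0.003
```

Request:
servo_tool --deltas '[[[0.2,0,0.02],0,0],[[0.2,0,0.02],0,0]]'

```text
clock: 12.27
position: [0.6628, 0.0295, 0.0458]
ee_rot: [0.675, 0.737, -0.003, -0.012]
ft_force: [-2.2, -5.3, 4.6]
grip_width: -0.001
```

```bash
python3 -c "
from h import *
look()"
```

```text
t 12.27 x'y' [ 0.6628 -0.0307] z 0.0458 toolx deg 95.03 tilt [-0.021  0.012 -1.   ] F' [-2.7  -5.09] 4.55 grip -0.0012292466618465826
 screw [442, 185, 6, 6, 29] [0.6154 0.1089]
 screw [400, 203, 4, 6, 15] [ 0.6183 -0.0171]
 screw [466, 207, 6, 7, 34] [0.6978 0.1084]
 screw [421, 226, 7, 7, 33] [ 0.6984 -0.0153]
 grip max x 0.5058 y -0.0506
```

Request:
servo_tool --deltas '[[[0.25,0,0],0,0],[[0.25,0,0],0,0]]'

```text
clock: 12.48
position: [0.6624, 0.034, 0.0458]
ee_rot: [0.676, 0.737, -0.003, -0.012]
ft_force: [-1.0, -4.4, 2.5]
grip_width: -0.0
```

Request:
servo_tool --deltas '[[[0.2,0,0],0,0],[[0.2,0,0],0,0]]'

```text
clock: 12.65
position: [0.662, 0.0381, 0.0458]
ee_rot: [0.676, 0.737, -0.003, -0.011]
ft_force: [-0.1, -5.0, 3.1]
grip_width: -0.004
```

```bash
python3 -c "
from h import *
look('l2')"
```

```text
t 12.65 x'y' [ 0.6627 -0.0221] z 0.0458 toolx deg 94.96 tilt [-0.021  0.011 -1.   ] F' [-0.58 -4.94] 3.11 grip -0.0036734760882298407
 screw [445, 184, 5, 6, 23] [0.616  0.1157]
 screw [404, 202, 3, 5, 12] [ 0.6189 -0.0076]
 screw [469, 206, 6, 7, 31] [0.6985 0.116 ]
 screw [425, 224, 7, 8, 33] [ 0.6983 -0.0065]
 grip max x 0.5057 y -0.0512
```

View pics/l2.png

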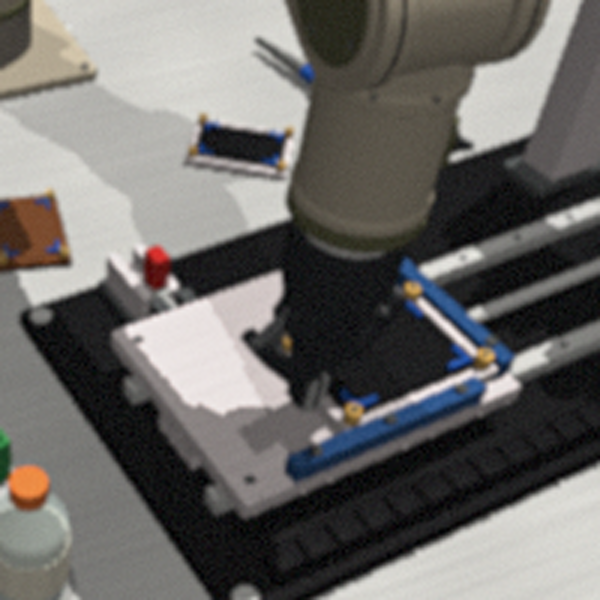

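The holder is at the fence by eye: its far screws, at (412,290) and (485,355), are right at the blue fence. I'll continue in small steps until the force rises.

Request:
servo_tool --deltas '[[[0.2,0,0],0,0]]'

```text
clock: 12.78
position: [0.6619, 0.0395, 0.0458]
ee_rot: [0.676, 0.737, -0.004, -0.011]
ft_force: [0.5, -14.2, 2.8]
grip_width: -0.0
```

Request:
servo_tool --deltas '[[[0.2,0,0],0,0]]'

```text
clock: 12.87
position: [0.6619, 0.0394, 0.0459]
ee_rot: [0.676, 0.737, -0.005, -0.01]
ft_force: [0.7, -11.0, 2.6]
grip_width: -0.001
```

Request:
servo_tool --deltas '[[[0.2,0,0],0,0]]'

```text
clock: 12.95
position: [0.6619, 0.0393, 0.0459]
ee_rot: [0.677, 0.736, -0.005, -0.009]
ft_force: [0.5, -8.2, 3.0]
grip_width: -0.0
```

Request:
servo_tool --deltas '[[[0.3,0,0],0,0]]'

```text
clock: 13.03
position: [0.6619, 0.0393, 0.0459]
ee_rot: [0.678, 0.735, -0.006, -0.007]
ft_force: [-0.2, -12.6, 2.8]
grip_width: -0.001
```

```bash
python3 -c "
from h import *
look(); look(); 
for i in range(6): eyes.camera('side'); ps()
"
```

```text
t 13.03 x'y' [ 0.6627 -0.0209] z 0.0459 toolx deg 94.68 tilt [-0.02   0.001 -1.   ] F' [ -1.35 -12.51] 2.8 grip -0.0006547622602845471
 screw [445, 184, 6, 6, 25] [0.6161 0.1169]
 screw [405, 202, 3, 5, 13] [ 0.6196 -0.0052]
 screw [469, 206, 6, 7, 30] [0.6987 0.1164]
 screw [425, 224, 7, 7, 33] [ 0.6984 -0.0053]
 grip max x 0.5053 y -0.0515
t 13.08 x'y' [ 0.6627 -0.0209] z 0.0459 toolx deg 94.68 tilt [-0.02  0.   -1.  ] F' [ -0.9  -10.87] 2.92 grip -0.001968659222144566
 screw [445, 184, 6, 6, 25] [0.6161 0.1169]
 screw [405, 202, 3, 5, 13] [ 0.6196 -0.0052]
 screw [469, 206, 6, 7, 30] [0.6987 0.1164]
 screw [425, 224, 7, 7, 32] [ 0.6986 -0.0055]
 grip max x 0.5054 y -0.0508
t 13.18 x'y' [ 0.6627 -0.0209] z 0.0459 toolx deg 94.68 tilt [-0.02   0.001 -1.   ] F' [ -0.73 -11.  ] 2.22 grip -0.005129872971825754
t 13.23 x'y' [ 0.6627 -0.0209] z 0.0459 toolx deg 94.68 tilt [-0.02   0.001 -1.   ] F' [ -0.63 -10.16] 2.82 grip -0.0007685719357251242
t 13.28 x'y' [ 0.6627 -0.0209] z 0.0459 toolx deg 94.68 tilt [-0.02   0.001 -1.   ] F' [ -1.1  -11.05] 2.86 grip 0.0005969376346617417
t 13.33 x'y' [ 0.6627 -0.0209] z 0.0459 toolx deg 94.68 tilt [-0.02   0.001 -1.   ] F' [  0.16 -11.22] 2.19 grip -0.0018643621256952444
t 13.38 x'y' [ 0.6627 -0.0209] z 0.0459 toolx deg 94.68 tilt [-0.02   0.001 -1.   ] F' [ -0.48 -10.8 ] 3.65 grip 0.002384004415829309
t 13.43 x'y' [ 0.6627 -0.0209] z 0.0459 toolx deg 94.68 tilt [-0.02   0.001 -1.   ] F' [ -0.08 -10.34] 2.34 grip 0.004953513956875499
```

Steady at about 10.8 N. Sliding friction took roughly 5 N, so I'll raise the push slightly to centre the fence force in the 5 to 16 N band, then hold.

Request:
servo_tool --deltas '[[[0.34,0,0],0,0]]'

```text
clock: 13.52
position: [0.6619, 0.0392, 0.0459]
ee_rot: [0.679, 0.735, -0.007, -0.006]
ft_force: [0.8, -12.6, 3.0]
grip_width: 0.001
```

```bash
python3 -c "
from h import *
ps(); F=[]
for i in range(24): eyes.camera('side'); F.append(pr(telemetry.get_obs()['ft_force']))
F=np.array(F); print(F.mean(0),F.std(0),F[:3],F[-3:]); tip('side'); look()
im,d=eyes.camera('side'); im2,_=eyes.camera('wrist'); cv2.imwrite('pics/e.png',np.hstack([cv2.resize(im[190:320,190:360],(400,306)),cv2.resize(im2,(400,306))]))
"
```

```text
t 13.52 x'y' [ 0.6627 -0.0209] z 0.0459 toolx deg 94.54 tilt [-0.019 -0.003 -1.   ] F' [ -0.31 -12.59] 2.98 grip 0.0013804685819680457
[ -0.47481592 -11.55471759] [0.45632015 0.50457596] [[ -1.59386931 -11.49114179]
 [  0.29800426 -11.5905112 ]
 [ -0.29121461 -12.82965431]] [[ -0.73799072 -11.39393858]
 [  0.36083501 -10.67023918]
 [ -0.36264073 -11.50730476]]
t 14.72 x'y' [ 0.6627 -0.021 ] z 0.0459 toolx deg 94.54 tilt [-0.019 -0.003 -1.   ] F' [ -0.36 -11.51] 2.75 grip -0.0010671003840611907
side finger 140 [[0.6485, -0.0329, 0.0654], [0.6787, -0.0014, 0.1476]] hist [ 0  1  3 24 27 19  5 16]
t 14.77 x'y' [ 0.6627 -0.021 ] z 0.0459 toolx deg 94.54 tilt [-0.019 -0.003 -1.   ] F' [ -0.75 -12.18] 3.16 grip -0.0004567828430965436
 screw [445, 184, 6, 6, 25] [0.6161 0.1169]
 screw [405, 202, 3, 5, 13] [ 0.6196 -0.0052]
 screw [469, 206, 6, 7, 30] [0.6987 0.1164]
 screw [425, 224, 7, 7, 33] [ 0.6984 -0.0053]
 grip max x 0.5061 y -0.0512
```

View pics/e.png

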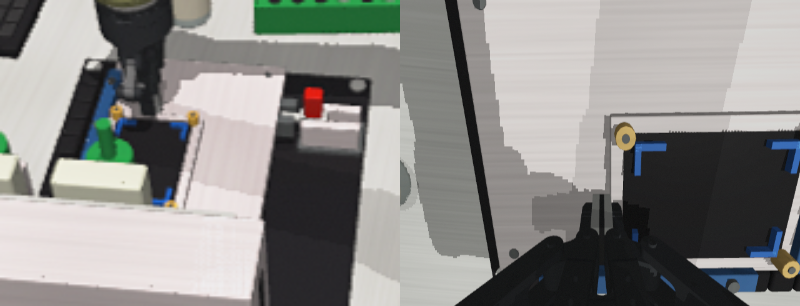

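The last view shows the lock grip home at (313,103). The holder is square, and the fingers at (600,215) in the wrist half press its -y end. Force was steady at about 11.6 N for 1.2 s, so I'm handing in.

```bash
python3 -c "
from h import *
print(order.hand_in()); ps()"
```

```text
the job is handed in; nothing more can be done
None
the job is handed in; nothing more can be done
```

I slid the lock home, seated the holder in the corner of the two blue stops, and handed in with the fingers still pressing it towards the fence. Hand-in gives no verdict, so these results rest on my own checks.

- **Lock:** the grip moved about 21 mm and stopped hard at about 31 N. It had not moved since at the last look.
- **Holder position:** the side-stop push peaked near 20 N at the wrist. At the last look the far screws were in line along both stops to about 0.5 mm. The two robot-side screws differed by about 3.5 mm, one of them partly hidden by the arm.
- **Final push:** the wrist force averaged 11.6 N (spread 0.5 N) over the last 1.2 s, with no movement. The force on the fence itself cannot be read. Sliding took about 5 N, so the fence gets roughly 7 to 11 N.
- **Not measured:** the parked carriage and the bystanders. Nothing in the pictures showed either had moved, and the arm stayed clear of the bottles and rack.

**What went wrong or disagreed:**
- **Finger height:** the real fingertips sit about 21 mm above the reported TCP. My first push therefore passed over the lock grip without touching it. I corrected the height from depth images and a light touch on the deck, which reached about 30 N.
- **Fence position:** the holder's end came out about 4 mm beyond the fence face I measured at the start. I went by the force jump and the stop in motion instead.
- **Upward force:** about 3 N of upward force remained on the fingers while pressing.

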